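# Set up the carving board for the next knot ornament

## Task

Set up the carving board for the next ornament: lay the pencil-lined blank flat on the board, square against the wooden fence and centred opposite the clamp screw, stand the dark packing strip upright between the blank and the tip of the screw, its length along the fence and its middle at the screw, and lay the painted sample knot flat and square on the board straight behind the blank (on the side away from the robot), leaving a gap of about 35 mm between the two. Lay both tools on the tool rest, handles on the low bar and steel shanks on the high bar: the red-handled chisel in the place nearer the carving board, the blue-handled gouge in the place farther from it. Do not knock the amber varnish jar, and leave everything lying still.

Things in the scene. Friction and masses are not known exactly. Their poses are not given: they have to be found in the camera images.
- board: Fixed plywood carving board, 250 (x) x 200 (y) x 18 mm, ahead of the robot (not the one at the far right with a bare wood knot on it). Origin: centre of its underside; x away from the robot (yaw within 0.15), y left. A wooden fence, 22 mm high, runs along its left edge, inner face at y = +70 mm. A 26 mm high steel angle on its right edge (y = -68 mm and beyond) carries the clamp screw.
- screw_tip (a point): Middle of the face of the fixed clamp screw's 16 mm steel pad, at x = -50, y = -34, z = 28 mm of the board (10 mm above its top). The screw points at the fence (board +y) and is not to be turned. 104 mm lie free from here to the fence: the blank takes 64 and the strip 18, which leaves 22 mm of play.
- rest: Fixed dark-wood tool rest left or right of the board. Origin: on the table; x away from the robot (yaw within 0.15), y left. Low bar at x = -28 mm (top z = 14), high bar at x = +68 (top z = 22), both 12 mm thick, under 9 mm high between them. Brass pins, 6 mm thick, to z = 36, at y = -56, 0, 56 on both bars part two places at y = +28 and -28. A tool's origin belongs at x = 0, z = 26 mm there.
- blank: The blank: a square pale-wood block 64 x 64 x 22 mm with a pencilled grid on its top, lying flat on the table. Origin: centre of its underside; x and y along its sides.
- strip: The packing strip: a plain dark-wood bar 120 (x) x 18 (y) x 36 mm (z), standing on its narrow long side on the table, x ahead of the robot within 0.25 rad. Origin: centre of its underside. It stands 14 mm higher than the blank, so it can be held by its top part when set down beside it.
- sample: The sample: a finished endless-knot ornament painted red, black, green and yellow, a rigid square lattice 64 x 64 x 18 mm with flat outer faces at the middle of all four sides, lying flat on the table. Origin: centre of its underside; x and y along its sides.
- chisel: The flat chisel: red eight-sided handle, 24 mm across flats and 90 mm long, then a 7 mm steel shank (45 to 88 mm from the origin) and a flat blade 22 mm wide, to 105 mm. Origin: on its axis at the middle of the handle, 12 mm above the table at the start; x towards the blade, pointing away from the robot within 0.2 rad. Centre of mass about 18 mm ahead of the origin.
- gouge: The gouge: blue eight-sided handle and a narrow curved blade, 9 mm wide; length, shank, handle size, origin, axes, start direction and centre of mass as for the chisel.
- jar: The small amber varnish jar with black cap, 48 mm across and 62 mm high, standing loose at the left or right rear of the working area. Origin: centre of its underside. Leave it alone.
Mind the look-alikes: they are no part of the job. Several things look just like the strip: the one meant starts farthest from the robot's base.

How it is judged (in metres and radians):
At the end, for the whole second after the job is handed in: Blank flat, square, within 10 mm of the fence and 12 mm of the screw line; strip upright between it and the screw (18 mm along); sample square behind, gap 15-60 mm, in line; tools on both bars (20 mm), chisel nearer the board; all still; jar upright, moved under 30 mm (x of blank in the frame of board between -0.062 and -0.038 m and y of blank in the frame of board between 0.028 and 0.042 m and z of blank in the frame of board between 0.014 and 0.022 m and (angle between the x axis of blank and the x axis of board, either way round below 0.14 rad or angle between the x axis of blank and the y axis of board, either way round below 0.14 rad) and angle between each of blank, strip, sample's own z axis and vertical below 0.1 rad and x of strip in the frame of board between -0.068 and -0.032 m and y of strip in the frame of board between -0.027 and 0.001 m and z of strip in the frame of board between 0.014 and 0.022 m and angle between the x axis of strip and the x axis of board, either way round below 0.14 rad and horizontal distance between sample and blank between 0.079 and 0.125 m and x of sample in the frame of board above 0.015 m and y of sample in the frame of board between 0.02 and 0.044 m and z of sample in the frame of board between 0.014 and 0.022 m and (angle between the x axis of sample and the x axis of board, either way round below 0.2 rad or angle between the x axis of sample and the y axis of board, either way round below 0.2 rad) and x of chisel in the frame of rest between -0.022 and 0.02 m and z of chisel in the frame of rest between 0.021 and 0.031 m and angle between the x axis of each of chisel, gouge and the x axis of rest, either way round below 0.2 rad and x of gouge in the frame of rest between -0.022 and 0.02 m and z of gouge in the frame of rest between 0.021 and 0.031 m and ((world y of rest above 0.05 m and y of chisel in the frame of rest between -0.048 and -0.008 m and y of gouge in the frame of rest between 0.008 and 0.048 m) or (world y of rest below -0.05 m and y of chisel in the frame of rest between 0.008 and 0.048 m and y of gouge in the frame of rest between -0.048 and -0.008 m)) and linear speed of each of blank, strip, sample, chisel, gouge below 0.02 m/s and angular speed of each of blank, strip, sample, chisel, gouge below 0.2 rad/s and angle between jar's own z axis and vertical below 0.15 rad and distance of jar from where it was at the start of the episode below 0.03 m); the robot touches nothing.
It fails at once if the varnish jar is knocked over or shoved by more than 30 mm (angle between jar's own z axis and vertical above 0.5 rad or distance of jar from where it was at the start of the episode above 0.03 m).
It also fails if it takes over 144 s, if anything falls off the work surface, if the arm or the gripper's body presses on something with over 40 N, if the wrist force passes 120 N, or if a joint passes its speed limit or range.

## Robot

A 6-joint arm with a two-finger parallel gripper is mounted at the origin on the work surface. World frame = base frame: x ahead of the robot, y to its left, z up, the work surface at z = 0. Lengths are in mm, angles in rad, forces in N, time in s.
With the tool pointing down it reaches from about 350 to 925 mm from the base axis. Payload 6.4 kg.
Tool frame: the origin (TCP) lies between the finger pads; the fingertips stand 11 mm ahead of it and the grasp point (between the pads) lies 8 mm behind it; z points along the fingers, y is the line along which they close (so a half turn about z gives the same grasp; the last joint's range is limited). The gripper opens to 85 mm and grips with 20 to 120 N. Pads are 22 mm wide; open, the fingers measure 114 mm over their backs; the gripper's body (76 mm by 85 mm) begins 54 mm behind the grasp point. The pads swing forward as they close: fully open they stand 13 mm farther back than shut.
Start: joints at [1.015, 0.245, 1.558, -0, 1.339, -0.174], TCP at [242.183, 603.21, 242.29] pointing down, gripper open.
Joint ranges: [-3.13, 3.13], [-1.02, 2.26], [0.13, 2.54], [-0.95, 4.09], [0.21, 2.88], [-2.74, 2.74]. Speed limits (rad/s): [2.57, 2.57, 3.14, 3.14, 3.14, 3.14].

## Interface

Orientations are given as [roll, pitch, yaw] about the fixed x, y, z axes, in that order (R = Rz(yaw) Ry(pitch) Rx(roll)).
In Python, from plant import manip, eyes, hand_in gives the robot as it stands.
- The arm moves only by the tool jog_arm, never from a script. Its argument "deltas" is a list of rows, each an object with "translation": the shift along the tool's x, y, z in units of 30 mm (1.0 is 30 mm), a list of three; "rotation": the turn, a rotation vector about the tool's x, y, z in units of 5 degrees (1.0 is 5 degrees), a list of three. In form: [{"translation": [dx, dy, dz], "rotation": [ax, ay, az]}, ...]. A call has 1 to 12 rows; each row is the pose to reach, as a shift and turn from the pose commanded when the call began, along the tool's axes at that moment; what a row does not reach only later rows make up. A row lasts 1/10 s, in which the tool goes at most 50 mm and 8.59 degrees, less where a joint would pass 70% of its speed; a pose out of reach is approached as far as the arm can. A call with a gripper value outside its range is refused whole. "gripper" is the closure, from -1 (fully open) to 1 (shut), set as the call begins (left out, the last holds). The fingers move at their own pace and stop on an object; "squeeze" is the grip in N (left out, the last holds). Time passes only in rows, so rows that repeat a pose let the fingers close. It gives the time, the measured TCP pose, the force, the opening and the grip force at its end, in the units of the state.
- manip.get_state(): the state, without advancing time (a new reading comes with each control period).
- eyes.capture(name): name is "scene" or "top" or "wrist"; returns the picture (480x640x3 uint8, blue, green, red); there is no depth.
- eyes.camera_info(name): a dict with "fov_y" (degrees; the focal length in pixels is half the picture's height over the tangent of half this angle, whatever the lens; pixels are square), "cx", "cy" (the principal point, pixels), "R" (3x3) and "t" (3): a world point X has camera coordinates R X + t; the wrist camera has in their place "T_tool_cam" (4x4, takes a point from camera to tool coordinates, whose origin is the TCP and whose axes are the flange's). Camera axes: x right, y down, z forward; pixel columns grow to the right and rows downward; lengths in mm; the calibration is good to about 2 mm. A picture is of the moment at which its call begins: read the wrist's pose just before it. camera_info takes no time and is no camera call.
- hand_in(): hands the job in; it is judged then, once.
The state is a dict: "clock": time; "q": joint angles; "qd": joint speeds; "effort": joint torques, N m; "ee_pos": TCP position; "eef_rot": TCP orientation; "ft_force": force on the tool from outside, world axes, zero at the start; "moment": the same for the moment, N m; "width": finger opening in mm; "gripper_force": force on a finger pad.
Only numpy, scipy, OpenCV 4.12 (cv2) and the standard library are available. Lean on these libraries where they do the work, as an engineer would, in place of code of your own. Each camera call takes 0.05 s, during which the arm holds its last target. There are 200 camera calls.

## Working session

There is one attempt and no reset: what is moved stays moved. The work goes in short steps, Python scripts to look and compute and a tool call to move; the robot and the scene stay as the last step left them, time stands still between calls to the robot, and variables do not carry over. Pictures are saved under pics/ and viewed, at most 14 in all, crops included, and the job is handed in when it is done.

Besides the shell and the picture viewer there is one more tool, called as name(argument=value, ...), one argument or row to a line, values as JSON. jog_arm: Moves the arm, as the interface text tells. Its arguments: {"type":"object","properties":{"deltas":{"type":"array"},"gripper":{"type":"number"},"squeeze":{"type":"number"}},"required":["deltas"]}

```bash
ls; mkdir -p pics; python3 - <<'E'
from plant import manip, eyes
import cv2
s=manip.get_state(); print(s)
for n in ("scene","top","wrist"):
    cv2.imwrite(f"pics/{n}0.png",eyes.capture(n)); print(n,eyes.camera_info(n))
E
```

```text
pics
{'clock': 0.0, 'q': array([ 1.01491733e+00,  2.45811932e-01,  1.55903206e+00, -1.44055300e-05,
        1.33868068e+00, -1.74104480e-01]), 'qd': array([ 0.0004538 ,  0.0001704 , -0.00127402, -0.00041032, -0.00060985,
        0.00060127]), 'effort': array([ 9.01205258e-04, -4.29523659e+01, -3.26122713e+01, -6.88701584e-05,
        5.34731982e-03,  2.41058314e-05]), 'ee_pos': array([241.88014983, 602.7372637 , 241.17196473]), 'eef_rot': array([-3.13968742e+00, -3.20874232e-04,  2.75982116e+00]), 'ft_force': array([-0.57452303,  0.23989975, -0.7348079 ]), 'moment': array([-0.0081721 ,  0.01376234, -0.00542136]), 'gripper_force': 0.0, 'width': 85.52854707625056}
scene {'fov_y': 55.49498490643314, 'cx': 318.3865463468125, 'cy': 234.32907094931943, 'R': array([[-0.83975988,  0.54271414,  0.01626955],
       [ 0.44642647,  0.70720583, -0.54823655],
       [-0.30904165, -0.4531239 , -0.83616505]]), 't': array([ 356.86528769, -163.95866228, 1264.34212703])}
top {'fov_y': 49.92679956912776, 'cx': 322.23586648142253, 'cy': 251.8378027862145, 'R': array([[-0.02881416, -0.99949541,  0.01336663],
       [-0.9967032 ,  0.02771389, -0.076254  ],
       [ 0.07584508, -0.01551976, -0.99699883]]), 't': array([  -3.39347314,  414.32610684, 1302.12884339])}
wrist {'fov_y': 67.50233623783618, 'cx': 317.8421687468932, 'cy': 247.25150986199966, 'T_tool_cam': array([[-4.35206328e-04, -9.55942951e-01, -2.93552184e-01,
         7.58345589e+01],
       [ 9.99999846e-01, -5.17094675e-04,  2.01350058e-04,
        -2.30307237e-01],
       [-3.44273440e-04, -2.93552051e-01,  9.55943029e-01,
        -1.32603669e+02],
       [ 0.00000000e+00,  0.00000000e+00,  0.00000000e+00,
         1.00000000e+00]])}
```

View pics/top0.png

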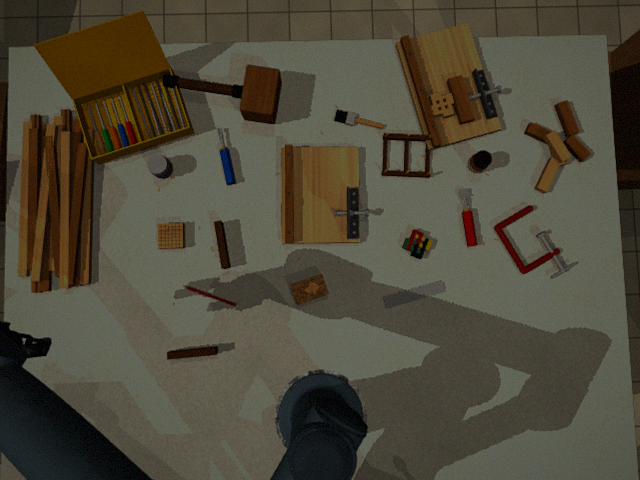

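View pics/scene0.png

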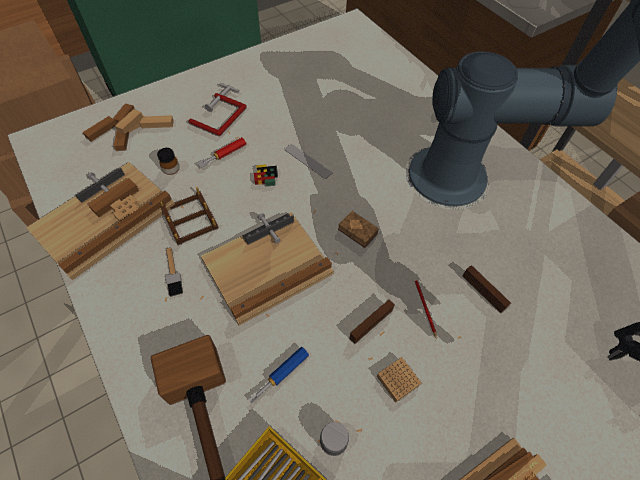

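The top view shows: board (320,195), rest (407,155), chisel (470,222), gouge (227,163), blank (171,235), sample (417,243), amber jar (481,160). The strip candidates are at (222,245) and (192,352); the first is farther from the base.

```bash
cat > h.py <<'E'
import numpy as np, json, cv2
from scipy.spatial.transform import Rotation as Ro
from plant import manip, eyes
def tool_T(s):
    T=np.eye(4); T[:3,:3]=Ro.from_euler('xyz',s['eef_rot']).as_matrix(); T[:3,3]=s['ee_pos']; return T
def shot(name,save=None):
    s=manip.get_state(); im=eyes.capture(name); ci=eyes.camera_info(name)
    if name=='wrist':
        W=tool_T(s)@np.array(ci['T_tool_cam']); R=W[:3,:3]; c=W[:3,3]
    else: R=np.array(ci['R']).T; c=-R@np.array(ci['t'])
    cam=dict(R=R.tolist(),c=c.tolist(),f=240/np.tan(np.radians(ci['fov_y']/2)),cx=ci['cx'],cy=ci['cy'])
    if save: cv2.imwrite(f'pics/{save}.png',im); json.dump(cam,open(f'pics/{save}.json','w'))
    return im,cam
def load(n): return cv2.imread(f'pics/{n}.png'),json.load(open(f'pics/{n}.json'))
def P(cam,uv,z):
    uv=np.atleast_2d(np.asarray(uv,float))
    d=np.c_[(uv[:,0]-cam['cx'])/cam['f'],(uv[:,1]-cam['cy'])/cam['f'],np.ones(len(uv))]@np.array(cam['R']).T
    c=np.array(cam['c']); return (c+d*((z-c[2])/d[:,2])[:,None])[:,:2]
def pix(cam,X):
    p=(np.atleast_2d(X)-np.array(cam['c']))@np.array(cam['R']); return p[:,:2]/p[:,2:]*cam['f']+[cam['cx'],cam['cy']]
# commanded pose: x,y,z,yaw (tool down: R=Rz(yaw)Rx(pi))
def mat(c): return (Ro.from_euler('z',c[3])*Ro.from_euler('x',np.pi))
def plan(*targets,start=None):
    """prints delta row for each target, one call per target; saves the pose commanded"""
    c=start or json.load(open('cmd.json'))
    for t in targets:
        M=mat(c).as_matrix(); d=np.round(M.T@(np.array(t[:3])-c[:3])/30,2)
        a=(t[3]-c[3]+np.pi)%(2*np.pi)-np.pi; r=round(-np.degrees(a)/5,2)
        n=max(np.linalg.norm(d)*30/50,abs(r)*5/8.59); print([round(v) for v in t[:3]],round(t[3],3),'->',d.tolist(),'rz',r,'rows>=%.1f'%n)
        c=list(np.array(c[:3])+M@d*30)+[c[3]-np.radians(r*5)]
    json.dump(c,open('cmd.json','w'))
E
python3 - <<'E'
from h import *
im,cam=shot('top','top1')
json.dump([242.183,603.21,242.29,2.7598],open('cmd.json','w'))
for n,u,z in [('board',(320,195),18),('boardcorners',(282,146),18),('',(359,146),18),('',(359,243),18),('',(282,243),18),('rest',(407,155),15),('chisel',(470,222),12),('gouge',(227,163),12),('blank',(171,235),22),('strip',(222,245),36),('strip2',(192,352),36),('sample',(417,243),18),('jar',(481,160),50),('wjar',(160,167),50)]:
    print(n,P(cam,u,z).round())
E
```

```text
board [[561. -14.]]
boardcorners [[692.  81.]]
 [[ 687. -118.]]
 [[ 434. -110.]]
 [[439.  87.]]
rest [[ 661. -243.]]
chisel [[ 481. -399.]]
gouge [[652. 225.]]
blank [[467. 368.]]
strip [[437. 237.]]
strip2 [[173. 314.]]
sample [[ 430. -258.]]
jar [[ 634. -424.]]
wjar [[636. 387.]]
```

```bash
python3 - <<'E'
from h import *
plan([450,240,350,np.pi],[490,-250,350,np.pi])
E
```

```text
[450, 240, 350] 3.142 -> [-10.94, -8.65, -3.59] rz -4.38 rows>=8.6
[490, -250, 350] 3.142 -> [-1.32, -16.34, -0.0] rz 0.0 rows>=9.8
```

jog_arm(
  deltas=[
    {"translation": [-10.94,-8.65,-3.59],"rotation": [0,0,-4.38]},
    {"translation": [-10.94,-8.65,-3.59],"rotation": [0,0,-4.38]},
    {"translation": [-10.94,-8.65,-3.59],"rotation": [0,0,-4.38]},
    {"translation": [-10.94,-8.65,-3.59],"rotation": [0,0,-4.38]},
    {"translation": [-10.94,-8.65,-3.59],"rotation": [0,0,-4.38]},
    {"translation": [-10.94,-8.65,-3.59],"rotation": [0,0,-4.38]},
    {"translation": [-10.94,-8.65,-3.59],"rotation": [0,0,-4.38]},
    {"translation": [-10.94,-8.65,-3.59],"rotation": [0,0,-4.38]},
    {"translation": [-10.94,-8.65,-3.59],"rotation": [0,0,-4.38]},
    {"translation": [-10.94,-8.65,-3.59],"rotation": [0,0,-4.38]},
    {"translation": [-10.94,-8.65,-3.59],"rotation": [0,0,-4.38]},
    {"translation": [-10.94,-8.65,-3.59],"rotation": [0,0,-4.38]},
  ],
)

```text
clock: 1.4
ee_pos: [449.4, 240.7, 349.4]
eef_rot: [-3.142, -0.001, -3.14]
ft_force: [-0.1, 0.9, -0.5]
width: 85.4
gripper_force: 0.0
```

```bash
python3 - <<'E'
from h import *
shot('wrist','wl'); s=manip.get_state(); print(s['ee_pos'],s['eef_rot'],s['qd'],s['clock'])
E
```

```text
[449.31089126 240.94736488 349.35914035] [-3.14152611e+00 -1.20693136e-03 -3.13954393e+00] [ 0.00575835  0.00149038 -0.00199572 -0.00200861 -0.0007795  -0.00238941] 1.45
```

View pics/wl.png

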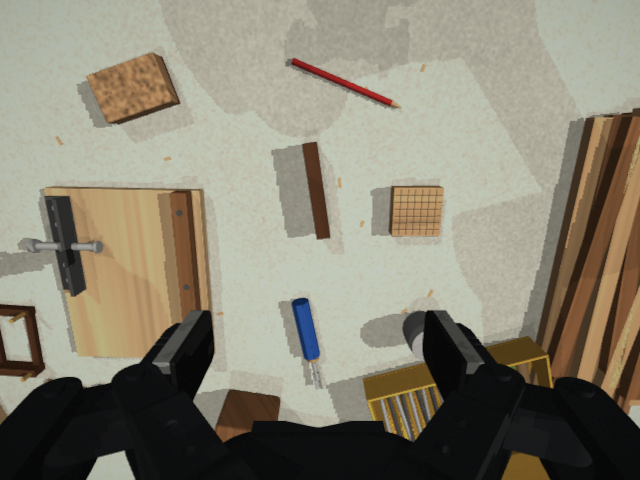

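jog_arm(
  deltas=[
    {"translation": [-1.32,-16.34,0],"rotation": [0,0,0]},
    {"translation": [-1.32,-16.34,0],"rotation": [0,0,0]},
    {"translation": [-1.32,-16.34,0],"rotation": [0,0,0]},
    {"translation": [-1.32,-16.34,0],"rotation": [0,0,0]},
    {"translation": [-1.32,-16.34,0],"rotation": [0,0,0]},
    {"translation": [-1.32,-16.34,0],"rotation": [0,0,0]},
    {"translation": [-1.32,-16.34,0],"rotation": [0,0,0]},
    {"translation": [-1.32,-16.34,0],"rotation": [0,0,0]},
    {"translation": [-1.32,-16.34,0],"rotation": [0,0,0]},
    {"translation": [-1.32,-16.34,0],"rotation": [0,0,0]},
    {"translation": [-1.32,-16.34,0],"rotation": [0,0,0]},
    {"translation": [-1.32,-16.34,0],"rotation": [0,0,0]},
  ],
)

```text
clock: 2.65
ee_pos: [490.1, -249.6, 349.1]
eef_rot: [3.14, -0.001, -3.141]
ft_force: [0.3, -0.1, -0.1]
width: 85.5
gripper_force: 0.0
```

```bash
python3 - <<'E'
from h import *
shot('wrist','wr'); s=manip.get_state(); print(s['ee_pos'],s['eef_rot'],s['qd'],s['clock'])
E
```

```text
[ 490.13820812 -248.83809593  349.48599311] [ 3.14054107e+00 -6.74595906e-04 -3.13971203e+00] [ 0.018033   -0.02067053  0.00815081 -0.00239379 -0.00057749 -0.00066503] 2.7
```

View pics/wr.png

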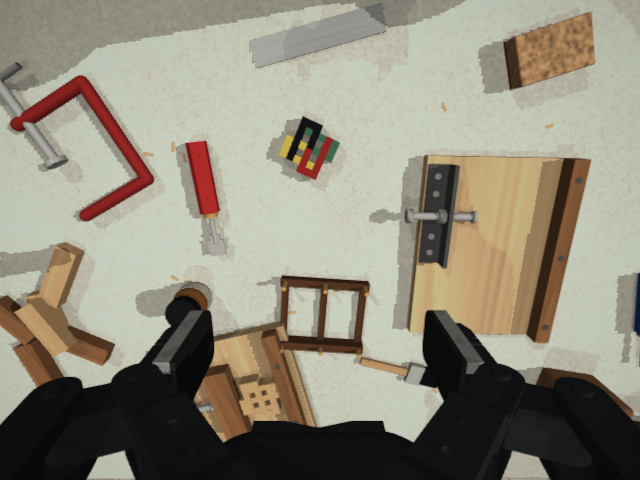

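wl shows the blank at (417,211), strip at (316,190), gouge handle at (306,328) and board on the left. wr shows the sample at (310,149), chisel at (203,180), rest at (325,315) and board right (427–590, 155–340).

```bash
python3 - <<'E'
from h import *
wl,_=load('wl'); wr,_=load('wr')
def crop(im,x,y,w,h,s): return cv2.resize(im[y:y+h,x:x+w],None,fx=s,fy=s,interpolation=cv2.INTER_CUBIC)
# row1: x4 crops 66x75 each -> 264x300
t=[crop(wl,384,178,66,75,4),crop(wl,290,135,50,112,300/112),crop(wl,285,290,50,100,3),crop(wr,275,110,70,75,4),crop(wr,180,135,56,125,300/125),crop(wr,276,268,102,93,3)]
def row(a):
    a=[cv2.copyMakeBorder(x[:300],0,300-min(300,x.shape[0]),0,6,cv2.BORDER_CONSTANT) for x in a]
    r=np.hstack(a); return r
r1=row(t[:3]+t[4:5]); r2=row([t[3],t[5]])
W=max(r1.shape[1],r2.shape[1]); f=lambda r:cv2.copyMakeBorder(r,0,0,0,W-r.shape[1],cv2.BORDER_CONSTANT)
m=np.vstack([f(r1),f(r2)]); print(m.shape,[x.shape for x in t]); cv2.imwrite('pics/m1.png',m)
cv2.imwrite('pics/b1.png',crop(wr,395,140,210,210,2.8))
E
```

```text
(600, 706, 3) [(300, 264, 3), (300, 134, 3), (300, 150, 3), (300, 280, 3), (300, 134, 3), (279, 306, 3)]
```

View pics/m1.png

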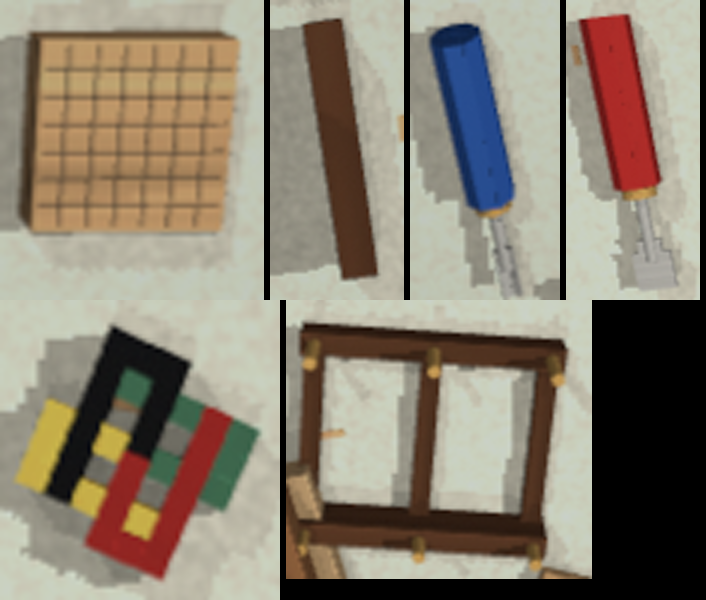

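View pics/b1.png

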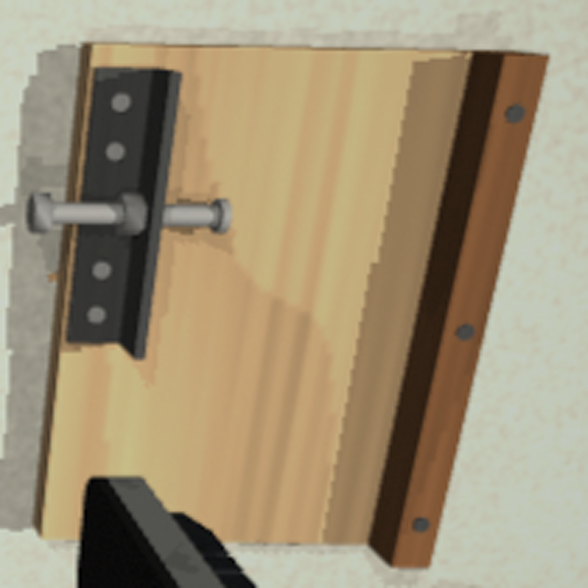

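Crops are clear: the octagonal handles' axes, the blank's top corners, the strip's top, the rest's pin tops and the board edges. The sample is turned about 25° in the picture.

```bash
python3 - <<'E'
from h import *
_,L=load('wl'); _,R=load('wr')
def px(pts,o,s,c): return (np.array(pts,float)-o)/s+np.array(c)
def rigid(A,B):
    A=np.array(A,float);a=A-A.mean(0);b=B-B.mean(0)
    th=np.arctan2((a[:,0]*b[:,1]-a[:,1]*b[:,0]).sum(),(a*b).sum()); c,s=np.cos(th),np.sin(th)
    M=np.array([[c,-s],[s,c]]); t=B.mean(0)-M@A.mean(0); return th,t,(A@M.T+t-B).round(1).tolist()
b=lambda p,z:P(R,px(p,(0,0),2.8,(395,140)),z)
B=np.vstack([b([(85,44),(470,50),(41,535)],18),b([(502,52),(392,566),(548,56),(430,568)],40)])
A=[(-125,-100),(-125,70),(125,-100),(-125,70),(125,70),(-125,100),(125,100)]
th,t,res=rigid(A,B); print('board',th,t,res)
sc=b([(231,215)],28)[0]; c,s=np.cos(th),np.sin(th); print('screw in board',np.array([[c,s],[-s,c]])@(sc-t))
pr=P(R,px([(309,367),(433,372),(557,380),(306,552),(420,560),(536,566)],(286,300),3,(276,268)),36)
rt,rr,res=rigid([(-28,-56),(-28,0),(-28,56),(68,-56),(68,0),(68,56)],pr); print('rest',rt,rr,res)
def quad(n,q): print(n,'c',q.mean(0).round(1),'edges',[(round(float(np.linalg.norm(e)),1),round(float(np.arctan2(e[1],e[0])),3)) for e in np.diff(np.vstack([q,q[:1]]),axis=0)])
quad('strip',P(L,px([(304,24),(341,19),(378,275),(343,280)],(270,0),300/112,(290,135)),36))
quad('blank',P(L,px([(40,39),(238,38),(221,231),(32,231)],(0,0),4,(384,178)),22))
g=P(L,px([(457,35),(495,212)],(410,0),3,(285,290)),12); quad('gouge',g)
g=P(R,px([(605,17),(638,192)],(566,0),2.4,(180,135)),12); quad('chisel',g)
q=P(R,px([(152,345),(240,470),(125,561),(32,442)],(0,300),4,(275,110)),15); print('sample',q.mean(0),(q[0]+q[2])/2,(q[1]+q[3])/2)
q=P(R,px([(115,327),(190,362),(222,510),(258,430),(163,578),(86,545),(48,400),(16,485)],(0,300),4,(275,110)),15); print([round(float(np.arctan2(*(q[i+1]-q[i])[::-1])),2) for i in (0,2,4,6)])
E
```

```text
board -0.017585140919766085 [562.49965902 -16.59152046] [[-0.5, -0.3], [-0.1, -3.3], [1.9, -3.5], [0.2, -2.6], [0.1, -4.2], [-0.9, 7.4], [-0.5, 6.5]]
screw in board [-49.84238458 -27.38331166]
rest -0.059059256840016984 [ 642.67881142 -240.58350808] [[-0.0, 0.1], [0.8, 0.3], [0.2, 0.2], [0.4, -1.5], [-0.7, 0.2], [-0.7, 0.7]]
strip c [439.4 239.8] edges [(16.6, 1.701), (119.5, 0.149), (17.0, -1.422), (119.8, -2.995)]
blank c [466.6 370.1] edges [(63.1, 1.577), (63.7, 0.015), (62.7, -1.57), (63.4, -3.12)]
gouge c [648.2 225.4] edges [(99.6, 0.181), (99.6, -2.961)]
chisel c [ 466.6 -396.9] edges [(93.6, 0.097), (93.6, -3.044)]
sample [ 428.20292942 -259.5757512 ] [ 428.08918736 -259.27461765] [ 428.31667147 -259.87688475]
[1.16, 2.72, -1.97, -0.4]
```

```bash
cat >> h.py <<'E'
def fr(o,th,x,y): c,s=np.cos(th),np.sin(th); return [o[0]+c*x-s*y,o[1]+s*x+c*y]
pi=np.pi; REST=((642.7,-240.6),-0.059); BOARD=((562.5,-13.6),-0.0176)
E
python3 - <<'E'
from h import *
y=pi+.097; a=[484.5,-395]
r=fr(*REST,18,28); ry=pi-.059
plan(a+[120,y],a+[15.5,y],a+[140,y],r+[140,ry],r+[32,ry],r+[150,ry])
E
```

```text
[484, -395, 120] 3.239 -> [0.18, -4.83, 7.67] rz -1.11 rows>=5.4
[484, -395, 16] 3.239 -> [0.0, -0.0, 3.48] rz 0.0 rows>=2.1
[484, -395, 140] 3.239 -> [0.0, -0.0, -4.15] rz 0.0 rows>=2.5
[662, -214, 140] 3.083 -> [-6.48, 5.44, -0.0] rz 1.79 rows>=5.1
[662, -214, 32] 3.083 -> [-0.01, -0.0, 3.6] rz 0.0 rows>=2.2
[662, -214, 150] 3.083 -> [0.0, -0.0, -3.93] rz 0.0 rows>=2.4
```

jog_arm(
  deltas=[
    {"translation": [0.18,-4.83,7.67],"rotation": [0,0,-1.11]},
    {"translation": [0.18,-4.83,7.67],"rotation": [0,0,-1.11]},
    {"translation": [0.18,-4.83,7.67],"rotation": [0,0,-1.11]},
    {"translation": [0.18,-4.83,7.67],"rotation": [0,0,-1.11]},
    {"translation": [0.18,-4.83,7.67],"rotation": [0,0,-1.11]},
    {"translation": [0.18,-4.83,7.67],"rotation": [0,0,-1.11]},
    {"translation": [0.18,-4.83,7.67],"rotation": [0,0,-1.11]},
    {"translation": [0.18,-4.83,7.67],"rotation": [0,0,-1.11]},
    {"translation": [0.18,-4.83,7.67],"rotation": [0,0,-1.11]},
  ],
)

```text
clock: 3.6
ee_pos: [486.0, -394.4, 122.3]
eef_rot: [-3.139, 0.002, -3.042]
ft_force: [-0.6, 0.5, 0.2]
width: 85.4
gripper_force: 0.0
```

```bash
python3 - <<'E'
from h import *
im,c=shot('wrist','wc'); print(manip.get_state()['ee_pos'])
a,b=pix(c,[[466.6,-396.9,12],[551,-388,12]]); print(a,b)
for p in pix(c,[[466.6,-396.9,12],[484.5,-395,12],[421.8,-401.3,12],[511.4,-392.5,12]]): cv2.circle(im,tuple(int(v) for v in p),3,(0,255,0),-1)
cv2.imwrite('pics/wc2.png',im)
E
```

```text
[ 485.95965251 -394.61026351  122.41407663]
[317.04273018 221.53661176] [317.80804257 330.27300978]
```

View pics/wc2.png

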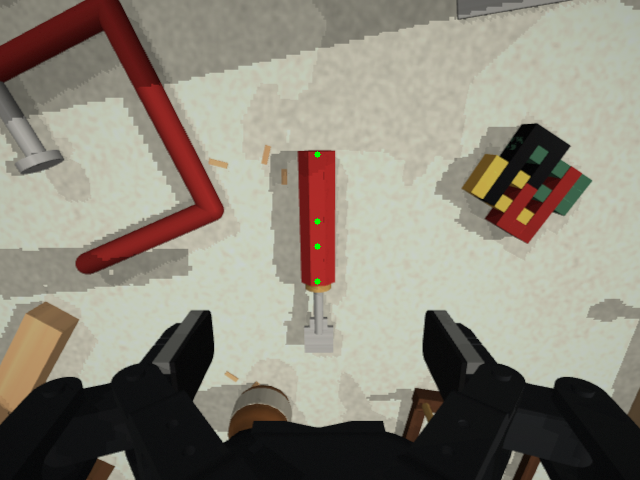

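The view confirms the chisel's axis lies right on the predicted points (317,150–282). On with the grasp.

jog_arm(
  deltas=[
    {"translation": [0,0,1.5]},
    {"translation": [0,0,2.6]},
    {"translation": [0,0,3.2]},
    {"translation": [0,0,3.48]},
    {"translation": [0,0,3.48]},
    {"translation": [0,0,3.48]},
  ],
)

```text
$.deltas[0]: bad value
```

jog_arm(
  deltas=[
    {"translation": [0,0,0]},
    {"translation": [0,0,0]},
    {"translation": [0,0,0]},
    {"translation": [0,0,0]},
    {"translation": [0,0,0]},
    {"translation": [0,0,0]},
    {"translation": [0,0,0]},
    {"translation": [0,0,0]},
  ],
  gripper=1,
  squeeze=40,
)

```text
$.deltas[0]: bad value
```

jog_arm(
  deltas=[
    {"translation": [0,0,-0.7]},
    {"translation": [0,0,-1.8]},
    {"translation": [0,0,-3.0]},
    {"translation": [0,0,-4.15]},
    {"translation": [0,0,-4.15]},
    {"translation": [0,0,-4.15]},
  ],
)

```text
$.deltas[0]: bad value
```

jog_arm(
  deltas=[
    {"translation": [0,0,1.5],"rotation": [0,0,0]},
    {"translation": [0,0,2.6],"rotation": [0,0,0]},
    {"translation": [0,0,3.2],"rotation": [0,0,0]},
    {"translation": [0,0,3.48],"rotation": [0,0,0]},
    {"translation": [0,0,3.48],"rotation": [0,0,0]},
    {"translation": [0,0,3.48],"rotation": [0,0,0]},
  ],
)

```text
clock: 4.25
ee_pos: [485.6, -396.0, 17.4]
eef_rot: [-3.139, 0.002, -3.044]
ft_force: [-0.1, -1.2, 0.2]
width: 85.5
gripper_force: 0.0
```

jog_arm(
  deltas=[
    {"translation": [0,0,0],"rotation": [0,0,0]},
    {"translation": [0,0,0],"rotation": [0,0,0]},
    {"translation": [0,0,0],"rotation": [0,0,0]},
    {"translation": [0,0,0],"rotation": [0,0,0]},
    {"translation": [0,0,0],"rotation": [0,0,0]},
    {"translation": [0,0,0],"rotation": [0,0,0]},
    {"translation": [0,0,0],"rotation": [0,0,0]},
    {"translation": [0,0,0],"rotation": [0,0,0]},
  ],
  gripper=1,
  squeeze=40,
)

```text
clock: 5.05
ee_pos: [484.8, -395.3, 16.0]
eef_rot: [-3.141, 0.0, -3.044]
ft_force: [-0.9, -0.3, 3.9]
width: 22.9
gripper_force: 39.9
```

jog_arm(
  deltas=[
    {"translation": [0,0,-0.7],"rotation": [0,0,0]},
    {"translation": [0,0,-1.8],"rotation": [0,0,0]},
    {"translation": [0,0,-3.0],"rotation": [0,0,0]},
    {"translation": [0,0,-4.15],"rotation": [0,0,0]},
    {"translation": [0,0,-4.15],"rotation": [0,0,0]},
    {"translation": [0,0,-4.15],"rotation": [0,0,0]},
  ],
)

```text
clock: 5.65
ee_pos: [484.5, -394.9, 140.0]
eef_rot: [-3.141, 0.0, -3.044]
ft_force: [-0.5, 0.2, -1.7]
width: 22.8
gripper_force: 39.4
```

jog_arm(
  deltas=[
    {"translation": [-6.48,5.44,0],"rotation": [0,0,1.79]},
    {"translation": [-6.48,5.44,0],"rotation": [0,0,1.79]},
    {"translation": [-6.48,5.44,0],"rotation": [0,0,1.79]},
    {"translation": [-6.48,5.44,0],"rotation": [0,0,1.79]},
    {"translation": [-6.48,5.44,0],"rotation": [0,0,1.79]},
    {"translation": [-6.48,5.44,0],"rotation": [0,0,1.79]},
    {"translation": [-6.48,5.44,0],"rotation": [0,0,1.79]},
    {"translation": [-6.48,5.44,0],"rotation": [0,0,1.79]},
    {"translation": [-6.48,5.44,0],"rotation": [0,0,1.79]},
  ],
)

```text
clock: 6.55
ee_pos: [660.8, -214.8, 139.0]
eef_rot: [3.141, -0.002, 3.081]
ft_force: [-0.6, -0.2, -0.6]
width: 22.7
gripper_force: 39.5
```

jog_arm(
  deltas=[
    {"translation": [-0.01,0,1.2],"rotation": [0,0,0]},
    {"translation": [-0.01,0,2.2],"rotation": [0,0,0]},
    {"translation": [-0.01,0,2.8],"rotation": [0,0,0]},
    {"translation": [-0.01,0,3.2],"rotation": [0,0,0]},
    {"translation": [-0.01,0,3.4],"rotation": [0,0,0]},
    {"translation": [-0.01,0,3.6],"rotation": [0,0,0]},
    {"translation": [-0.01,0,3.6],"rotation": [0,0,0]},
    {"translation": [-0.01,0,3.6],"rotation": [0,0,0]},
  ],
)

```text
clock: 7.35
ee_pos: [663.1, -213.9, 33.1]
eef_rot: [-3.141, 0.002, 3.083]
ft_force: [0.3, 0.4, -0.8]
width: 22.8
gripper_force: 39.5
```

```bash
python3 - <<'E'
from h import *
im,c=shot('wrist','wp')
for x in (-28,68):
  for y in (-56,0,56):
    p=pix(c,[fr(*REST,x,y)+[36]])[0]; cv2.circle(im,tuple(int(v) for v in p),4,(0,255,0),1)
cv2.imwrite('pics/wp2.png',im)
E
```

```text
(no output)
```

View pics/wp2.png

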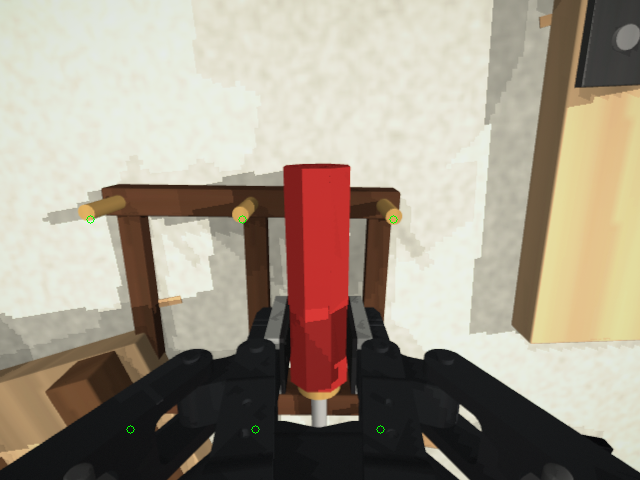

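jog_arm(
  deltas=[
    {"translation": [0,0,0.05],"rotation": [0,0,0]},
    {"translation": [0,0,0.1],"rotation": [0,0,0]},
    {"translation": [0,0,0.1],"rotation": [0,0,0]},
    {"translation": [0,0,0.1],"rotation": [0,0,0]},
  ],
)

```text
clock: 7.8
ee_pos: [662.9, -213.8, 29.8]
eef_rot: [-3.141, 0.001, 3.083]
ft_force: [-0.8, 0.5, 4.3]
width: 22.9
gripper_force: 40.0
```

jog_arm(
  deltas=[
    {"translation": [0,0,0],"rotation": [0,0,0]},
    {"translation": [0,0,0],"rotation": [0,0,0]},
    {"translation": [0,0,0],"rotation": [0,0,0]},
    {"translation": [0,0,0],"rotation": [0,0,0]},
    {"translation": [0,0,-1.0],"rotation": [0,0,0]},
    {"translation": [0,0,-2.5],"rotation": [0,0,0]},
    {"translation": [0,0,-4.03],"rotation": [0,0,0]},
    {"translation": [0,0,-4.03],"rotation": [0,0,0]},
    {"translation": [0,0,-4.03],"rotation": [0,0,0]},
  ],
  gripper=0,
)

```text
clock: 8.7
ee_pos: [663.3, -214.1, 151.8]
eef_rot: [-3.14, 0.003, 3.083]
ft_force: [-0.4, 0.2, -0.8]
width: 42.6
gripper_force: 0.0
```

```bash
python3 - <<'E'
from h import *
plan([664,228,150,pi+.181])
E
```

```text
[664, 228, 150] 3.323 -> [0.82, 14.7, -0.0] rz -2.75 rows>=8.8
```

jog_arm(
  deltas=[
    {"translation": [0.82,14.7,0],"rotation": [0,0,-2.75]},
    {"translation": [0.82,14.7,0],"rotation": [0,0,-2.75]},
    {"translation": [0.82,14.7,0],"rotation": [0,0,-2.75]},
    {"translation": [0.82,14.7,0],"rotation": [0,0,-2.75]},
    {"translation": [0.82,14.7,0],"rotation": [0,0,-2.75]},
    {"translation": [0.82,14.7,0],"rotation": [0,0,-2.75]},
    {"translation": [0.82,14.7,0],"rotation": [0,0,-2.75]},
    {"translation": [0.82,14.7,0],"rotation": [0,0,-2.75]},
    {"translation": [0.82,14.7,0],"rotation": [0,0,-2.75]},
    {"translation": [0.82,14.7,0],"rotation": [0,0,-2.75]},
    {"translation": [0.82,14.7,0],"rotation": [0,0,-2.75]},
    {"translation": [0.82,14.7,0],"rotation": [0,0,-2.75]},
  ],
  gripper=-1,
)

```text
clock: 9.9
ee_pos: [663.2, 227.0, 148.2]
eef_rot: [-3.141, -0.003, -2.961]
ft_force: [0.5, -0.2, -0.3]
width: 85.4
gripper_force: 0.0
```

```bash
python3 - <<'E'
from h import *
im,c=shot('wrist','wg'); print(manip.get_state()['ee_pos'])
hsv=cv2.cvtColor(im,cv2.COLOR_BGR2HSV); m=cv2.inRange(hsv,(105,120,40),(130,255,255))
cs=[k for k in cv2.findContours(m,0,2)[0] if cv2.contourArea(k)>300]
for k in cs:
    r=cv2.boxPoints(cv2.minAreaRect(k)); q=P(c,r,12); 
    e=sorted([(np.linalg.norm(q[i]-q[i-1]),i) for i in range(4)])
    i=e[3][1]; d=q[i]-q[i-1]; d*=np.sign(d[0]); print(q.mean(0),[round(float(x[0])) for x in e],np.arctan2(d[1],d[0]))
E
```

```text
[663.51571577 226.63569685 148.67089585]
[738.50271121 498.43356379] [21, 22, 52, 52] 0.30093768195402126
[644.33847018 223.20002604] [23, 26, 94, 94] 0.16613840590086562
```

```bash
python3 - <<'E'
from h import *
r=fr(*REST,18,-28); ry=pi-.059; a=[662.2,226.5]; y=pi+.175
plan(a+[15.5,y],a+[150,y],r+[150,ry],r+[29,ry],r+[150,ry])
s=[428,-259.5]; plan([500,-259.5,150,ry])
E
```

```text
[662, 226, 16] 3.317 -> [0.06, -0.04, 4.48] rz 0.07 rows>=2.7
[662, 226, 150] 3.317 -> [0.0, 0.0, -4.48] rz -0.0 rows>=2.7
[659, -270, 150] 3.083 -> [2.99, -16.27, -0.0] rz 2.68 rows>=9.9
[659, -270, 29] 3.083 -> [-0.0, 0.01, 4.03] rz 0.0 rows>=2.4
[659, -270, 150] 3.083 -> [-0.0, -0.0, -4.03] rz 0.0 rows>=2.4
[500, -260, 150] 3.083 -> [5.31, 0.02, -0.0] rz 0.0 rows>=3.2
```

jog_arm(
  deltas=[
    {"translation": [0.06,-0.04,1.5],"rotation": [0,0,0.07]},
    {"translation": [0.06,-0.04,3.0],"rotation": [0,0,0.07]},
    {"translation": [0.06,-0.04,4.0],"rotation": [0,0,0.07]},
    {"translation": [0.06,-0.04,4.48],"rotation": [0,0,0.07]},
    {"translation": [0.06,-0.04,4.48],"rotation": [0,0,0.07]},
    {"translation": [0.06,-0.04,4.48],"rotation": [0,0,0.07]},
    {"translation": [0.06,-0.04,4.48],"rotation": [0,0,0.07]},
  ],
)

```text
clock: 10.65
ee_pos: [664.3, 226.5, 18.3]
eef_rot: [-3.142, 0.005, -2.967]
ft_force: [-0.1, 0.0, 1.2]
width: 85.3
gripper_force: 0.0
```

jog_arm(
  deltas=[
    {"translation": [0,0,0],"rotation": [0,0,0]},
    {"translation": [0,0,0],"rotation": [0,0,0]},
    {"translation": [0,0,0],"rotation": [0,0,0]},
    {"translation": [0,0,0],"rotation": [0,0,0]},
    {"translation": [0,0,0],"rotation": [0,0,0]},
    {"translation": [0,0,0],"rotation": [0,0,0]},
    {"translation": [0,0,0],"rotation": [0,0,0]},
    {"translation": [0,0,0],"rotation": [0,0,0]},
  ],
  gripper=1,
  squeeze=40,
)

```text
clock: 11.45
ee_pos: [662.6, 226.6, 15.9]
eef_rot: [3.142, 0.001, -2.967]
ft_force: [-0.8, -0.5, 2.7]
width: 23.1
gripper_force: 39.6
```

jog_arm(
  deltas=[
    {"translation": [0,0,-0.7],"rotation": [0,0,0]},
    {"translation": [0,0,-1.8],"rotation": [0,0,0]},
    {"translation": [0,0,-3.0],"rotation": [0,0,0]},
    {"translation": [0,0,-4.48],"rotation": [0,0,0]},
    {"translation": [0,0,-4.48],"rotation": [0,0,0]},
    {"translation": [0,0,-4.48],"rotation": [0,0,0]},
  ],
)

```text
clock: 12.05
ee_pos: [662.8, 226.6, 150.9]
eef_rot: [-3.142, 0.002, -2.967]
ft_force: [0.1, -0.7, -1.4]
width: 23.0
gripper_force: 39.3
```

jog_arm(
  deltas=[
    {"translation": [2.99,-16.27,0],"rotation": [0,0,2.68]},
    {"translation": [2.99,-16.27,0],"rotation": [0,0,2.68]},
    {"translation": [2.99,-16.27,0],"rotation": [0,0,2.68]},
    {"translation": [2.99,-16.27,0],"rotation": [0,0,2.68]},
    {"translation": [2.99,-16.27,0],"rotation": [0,0,2.68]},
    {"translation": [2.99,-16.27,0],"rotation": [0,0,2.68]},
    {"translation": [2.99,-16.27,0],"rotation": [0,0,2.68]},
    {"translation": [2.99,-16.27,0],"rotation": [0,0,2.68]},
    {"translation": [2.99,-16.27,0],"rotation": [0,0,2.68]},
    {"translation": [2.99,-16.27,0],"rotation": [0,0,2.68]},
    {"translation": [2.99,-16.27,0],"rotation": [0,0,2.68]},
    {"translation": [2.99,-16.27,0],"rotation": [0,0,2.68]},
  ],
)

```text
clock: 13.25
ee_pos: [657.4, -270.1, 146.8]
eef_rot: [3.139, -0.004, 3.08]
ft_force: [0.2, 0.3, -0.7]
width: 22.8
gripper_force: 39.4
```

jog_arm(
  deltas=[
    {"translation": [0,0,0],"rotation": [0,0,0]},
    {"translation": [0,0.01,1.2],"rotation": [0,0,0]},
    {"translation": [0,0.01,2.2],"rotation": [0,0,0]},
    {"translation": [0,0.01,2.8],"rotation": [0,0,0]},
    {"translation": [0,0.01,3.3],"rotation": [0,0,0]},
    {"translation": [0,0.01,3.7],"rotation": [0,0,0]},
    {"translation": [0,0.01,3.9],"rotation": [0,0,0]},
    {"translation": [0,0.01,4.03],"rotation": [0,0,0]},
    {"translation": [0,0.01,4.03],"rotation": [0,0,0]},
    {"translation": [0,0.01,4.03],"rotation": [0,0,0]},
  ],
)

```text
clock: 14.25
ee_pos: [659.7, -270.0, 30.1]
eef_rot: [-3.141, 0.002, 3.083]
ft_force: [0.5, -0.5, -0.1]
width: 22.9
gripper_force: 39.4
```

jog_arm(
  deltas=[
    {"translation": [0,0,0],"rotation": [0,0,0]},
    {"translation": [0,0,0],"rotation": [0,0,0]},
    {"translation": [0,0,0],"rotation": [0,0,0]},
    {"translation": [0,0,0],"rotation": [0,0,0]},
    {"translation": [0,0,-1.0],"rotation": [0,0,0]},
    {"translation": [0,0,-2.5],"rotation": [0,0,0]},
    {"translation": [0,0,-4.03],"rotation": [0,0,0]},
    {"translation": [0,0,-4.03],"rotation": [0,0,0]},
    {"translation": [0,0,-4.03],"rotation": [0,0,0]},
  ],
  gripper=0,
)

```text
clock: 15.15
ee_pos: [659.8, -270.0, 152.0]
eef_rot: [-3.14, 0.003, 3.083]
ft_force: [0.2, -0.1, -0.5]
width: 42.7
gripper_force: 0.0
```

jog_arm(
  deltas=[
    {"translation": [5.31,0.02,0],"rotation": [0,0,0]},
    {"translation": [5.31,0.02,0],"rotation": [0,0,0]},
    {"translation": [5.31,0.02,0],"rotation": [0,0,0]},
    {"translation": [5.31,0.02,0],"rotation": [0,0,0]},
    {"translation": [5.31,0.02,0],"rotation": [0,0,0]},
    {"translation": [5.31,0.02,0],"rotation": [0,0,0]},
  ],
  gripper=-1,
)

```text
clock: 15.75
ee_pos: [500.6, -259.7, 149.6]
eef_rot: [3.141, 0.0, 3.083]
ft_force: [0.7, 0.5, 0.3]
width: 85.5
gripper_force: 0.0
```

```bash
python3 - <<'E'
from h import *
im,c=shot('wrist','ws'); print(manip.get_state()['ee_pos'])
p=pix(c,[[428,-259.5,15]])[0]; print(p); x,y=(p-70).astype(int); 
cv2.imwrite('pics/ws2.png',np.hstack([cv2.resize(im[max(y,0):y+140,x:x+140],(480,480),interpolation=cv2.INTER_CUBIC),cv2.resize(im[:480,:],(320,480))]))
print(x,y)
E
```

```text
[ 501.06069983 -259.84461741  149.88731937]
[311.85448506 141.8977082 ]
241 71
```

View pics/ws2.png

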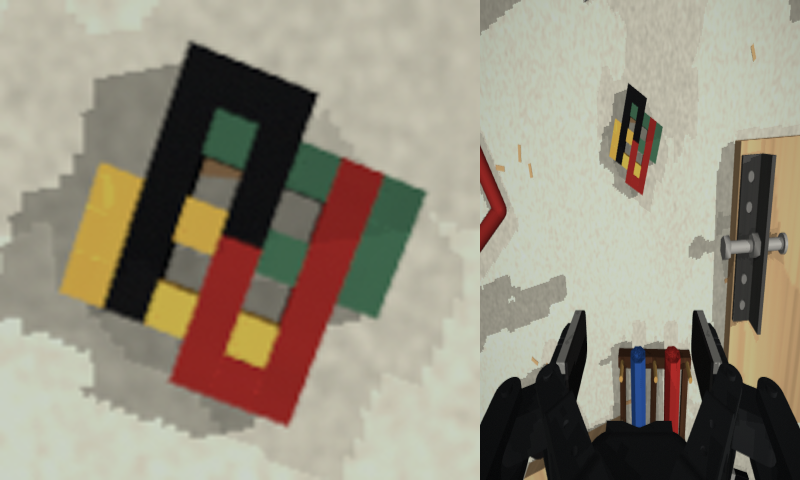

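The tools lie on the rest (blue left at (638,390), red right at (672,390)). The sample's outer corners in the crop are black (190,42)-(317,93), red (170,380)-(290,425), yellow (102,163)-(60,290) and green (425,192)-(380,318).

```bash
python3 - <<'E'
from h import *
_,c=load('ws')
f=lambda p:P(c,np.array(p)/ (480/140)+[241,71],15)
q=f([(190,42),(317,93),(170,380),(290,425),(102,163),(60,290),(425,192),(380,318)])
e=[(q[1]-q[0]),(q[3]-q[2])]; n=[q[5]-q[4],q[7]-q[6]]
print([round(float(np.arctan2(v[1],v[0])),3) for v in e+n])
th=np.mean([np.arctan2(v[1],v[0]) for v in e]+[np.arctan2(v[1],v[0])+pi/2 for v in n])
E=np.array([np.cos(th),np.sin(th)]); N=np.array([np.sin(th),-np.cos(th)])
n0=[(q[:2]@N).mean(),(q[2:4]@N).mean()]; e0=[(q[4:6]@E).mean(),(q[6:]@E).mean()]
C=N*np.mean(n0)+E*np.mean(e0); print(th,C,np.diff(n0),np.diff(e0))
b=fr(*BOARD,55,34); by=pi/2+BOARD[1]; y=th; C=C.tolist()
plan(C+[110,y],C+[13,y],C+[160,y],b+[160,by],b+[32,by],b+[160,by])
E
```

```text
[1.156, 1.153, -0.431, -0.385]
1.1585843830093911 [ 427.70819297 -259.67935829] [64.48261869] [64.72974788]
[428, -260, 110] 1.159 -> [2.4, -0.15, 1.33] rz 22.05 rows>=12.8
[428, -260, 13] 1.159 -> [-0.0, -0.0, 3.23] rz -0.0 rows>=1.9
[428, -260, 160] 1.159 -> [-0.0, -0.0, -4.9] rz -0.0 rows>=2.9
[618, 19, 160] 1.553 -> [11.07, 2.08, 0.0] rz -4.52 rows>=6.8
[618, 19, 32] 1.553 -> [-0.0, -0.0, 4.27] rz -0.0 rows>=2.6
[618, 19, 160] 1.553 -> [-0.0, -0.0, -4.27] rz -0.0 rows>=2.6
```

jog_arm(
  deltas=[
    {"translation": [2.4,-0.15,1.33],"rotation": [0,0,11.05]},
    {"translation": [2.4,-0.15,1.33],"rotation": [0,0,11.05]},
    {"translation": [2.4,-0.15,1.33],"rotation": [0,0,11.05]},
    {"translation": [2.4,-0.15,1.33],"rotation": [0,0,11.05]},
    {"translation": [2.4,-0.15,1.33],"rotation": [0,0,11.05]},
    {"translation": [2.4,-0.15,1.33],"rotation": [0,0,11.05]},
    {"translation": [2.4,-0.15,1.33],"rotation": [0,0,11.05]},
    {"translation": [2.4,-0.15,1.33],"rotation": [0,0,11.05]},
    {"translation": [2.4,-0.15,1.33],"rotation": [0,0,11.05]},
  ],
)

```text
clock: 16.7
ee_pos: [428.7, -260.0, 110.1]
eef_rot: [3.141, 0.0, 2.121]
ft_force: [-0.5, 0.4, -0.3]
width: 85.5
gripper_force: 0.0
```

jog_arm(
  deltas=[
    {"translation": [0,0,0],"rotation": [0,0,11]},
    {"translation": [0,0,0],"rotation": [0,0,11]},
    {"translation": [0,0,0],"rotation": [0,0,11]},
    {"translation": [0,0,0],"rotation": [0,0,11]},
    {"translation": [0,0,0],"rotation": [0,0,11]},
    {"translation": [0,0,0],"rotation": [0,0,11]},
    {"translation": [0,0,0],"rotation": [0,0,11]},
    {"translation": [0,0,0],"rotation": [0,0,11]},
    {"translation": [0,0,0],"rotation": [0,0,11]},
    {"translation": [0,0,0],"rotation": [0,0,11]},
  ],
)

```text
clock: 17.7
ee_pos: [428.0, -259.8, 110.0]
eef_rot: [3.142, 0.0, 1.16]
ft_force: [0.7, 0.6, 0.3]
width: 85.2
gripper_force: 0.0
```

jog_arm(
  deltas=[
    {"translation": [0,0,1.2],"rotation": [0,0,0]},
    {"translation": [0,0,2.2],"rotation": [0,0,0]},
    {"translation": [0,0,2.9],"rotation": [0,0,0]},
    {"translation": [0,0,3.23],"rotation": [0,0,0]},
    {"translation": [0,0,3.23],"rotation": [0,0,0]},
    {"translation": [0,0,3.23],"rotation": [0,0,0]},
    {"translation": [0,0,3.23],"rotation": [0,0,0]},
  ],
)

```text
clock: 18.4
ee_pos: [428.8, -260.6, 14.5]
eef_rot: [3.139, 0.001, 1.159]
ft_force: [-0.8, -0.4, 0.7]
width: 85.5
gripper_force: 0.0
```

jog_arm(
  deltas=[
    {"translation": [0,0,0],"rotation": [0,0,0]},
    {"translation": [0,0,0],"rotation": [0,0,0]},
    {"translation": [0,0,0],"rotation": [0,0,0]},
    {"translation": [0,0,0],"rotation": [0,0,0]},
    {"translation": [0,0,0],"rotation": [0,0,0]},
    {"translation": [0,0,0],"rotation": [0,0,0]},
  ],
  gripper=1,
  squeeze=35,
)

```text
clock: 19.0
ee_pos: [428.5, -260.3, 14.3]
eef_rot: [3.14, 0.001, 1.159]
ft_force: [-0.9, 0.9, 6.3]
width: 62.3
gripper_force: 38.1
```

jog_arm(
  deltas=[
    {"translation": [0,0,-0.7],"rotation": [0,0,0]},
    {"translation": [0,0,-1.8],"rotation": [0,0,0]},
    {"translation": [0,0,-3.3],"rotation": [0,0,0]},
    {"translation": [0,0,-4.9],"rotation": [0,0,0]},
    {"translation": [0,0,-4.9],"rotation": [0,0,0]},
    {"translation": [0,0,-4.9],"rotation": [0,0,0]},
  ],
)

```text
clock: 19.6
ee_pos: [428.4, -260.2, 161.5]
eef_rot: [3.139, 0.001, 1.159]
ft_force: [-0.4, 0.3, -1.0]
width: 62.5
gripper_force: 39.1
```

jog_arm(
  deltas=[
    {"translation": [11.07,2.08,0],"rotation": [0,0,-4.52]},
    {"translation": [11.07,2.08,0],"rotation": [0,0,-4.52]},
    {"translation": [11.07,2.08,0],"rotation": [0,0,-4.52]},
    {"translation": [11.07,2.08,0],"rotation": [0,0,-4.52]},
    {"translation": [11.07,2.08,0],"rotation": [0,0,-4.52]},
    {"translation": [11.07,2.08,0],"rotation": [0,0,-4.52]},
    {"translation": [11.07,2.08,0],"rotation": [0,0,-4.52]},
    {"translation": [11.07,2.08,0],"rotation": [0,0,-4.52]},
    {"translation": [11.07,2.08,0],"rotation": [0,0,-4.52]},
    {"translation": [11.07,2.08,0],"rotation": [0,0,-4.52]},
    {"translation": [11.07,2.08,0],"rotation": [0,0,-4.52]},
  ],
)

```text
clock: 20.7
ee_pos: [617.2, 18.5, 159.3]
eef_rot: [-3.14, -0.0, 1.551]
ft_force: [0.0, -0.5, 0.3]
width: 63.0
gripper_force: 39.1
```

```bash
python3 - <<'E'
from h import *
im,c=shot('wrist','wb'); print(manip.get_state()['ee_pos'])
for X in [(-125,-100,18),(-125,70,18),(125,-100,18),(125,70,18),(-125,70,40),(125,70,40),(-50,-34,28)]:
    p=pix(c,[fr(*BOARD,*X[:2])+[X[2]]])[0]; cv2.circle(im,tuple(int(v) for v in p),4,(0,0,255),1)
cv2.imwrite('pics/wb2.png',im)
E
```

```text
[617.4353796   18.46891236 159.64273181]
```

View pics/wb2.png

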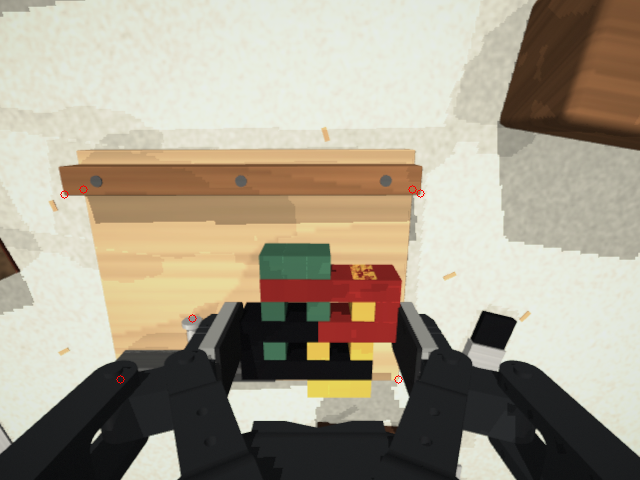

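Predicted board points match the picture (fence top edge v≈194, screw tip near (192,318)); the sample is held squarely. Placing it.

jog_arm(
  deltas=[
    {"translation": [0,0,1.5],"rotation": [0,0,0]},
    {"translation": [0,0,2.7],"rotation": [0,0,0]},
    {"translation": [0,0,3.4],"rotation": [0,0,0]},
    {"translation": [0,0,3.8],"rotation": [0,0,0]},
    {"translation": [0,0,4.1],"rotation": [0,0,0]},
    {"translation": [0,0,4.2],"rotation": [0,0,0]},
    {"translation": [0,0,4.27],"rotation": [0,0,0]},
    {"translation": [0,0,4.27],"rotation": [0,0,0]},
    {"translation": [0,0,4.27],"rotation": [0,0,0]},
    {"translation": [0,0,4.27],"rotation": [0,0,0]},
  ],
)

```text
clock: 21.75
ee_pos: [618.6, 19.5, 32.8]
eef_rot: [3.14, 0.0, 1.553]
ft_force: [0.1, -0.0, -0.0]
width: 62.4
gripper_force: 39.1
```

jog_arm(
  deltas=[
    {"translation": [0,0,0],"rotation": [0,0,0]},
    {"translation": [0,0,0],"rotation": [0,0,0]},
    {"translation": [0,0,0],"rotation": [0,0,0]},
    {"translation": [0,0,0],"rotation": [0,0,0]},
    {"translation": [0,0,-1.0],"rotation": [0,0,0]},
    {"translation": [0,0,-2.5],"rotation": [0,0,0]},
    {"translation": [0,0,-4.27],"rotation": [0,0,0]},
    {"translation": [0,0,-4.27],"rotation": [0,0,0]},
    {"translation": [0,0,-4.27],"rotation": [0,0,0]},
  ],
  gripper=-1,
)

```text
clock: 22.65
ee_pos: [619.3, 19.4, 162.4]
eef_rot: [3.137, 0.001, 1.553]
ft_force: [-0.4, 0.1, -1.5]
width: 85.8
gripper_force: 0.0
```

```bash
python3 - <<'E'
from h import *
y=pi/2+0.005   # tool y along blank x
plan([466.6,370,160,y])
E
```

```text
[467, 370, 160] 1.576 -> [11.59, -5.26, 0.0] rz -0.26 rows>=7.6
```

```bash
python3 - <<'E'
from h import *
a=[466.6,370]; y=pi/2+0.005; b=fr(*BOARD,-50,34); by=pi/2+BOARD[1]
plan(a+[14,y],a+[170,y],b+[170,by],b+[33,by],b+[170,by])
E
```

```text
[467, 370, 14] 1.576 -> [0.0, 0.0, 4.87] rz -0.0 rows>=2.9
[467, 370, 170] 1.576 -> [0.0, 0.0, -5.2] rz -0.0 rows>=3.1
[513, 21, 170] 1.553 -> [-11.63, 1.5, -0.0] rz 0.26 rows>=7.0
[513, 21, 33] 1.553 -> [-0.0, -0.0, 4.57] rz -0.0 rows>=2.7
[513, 21, 170] 1.553 -> [-0.0, -0.0, -4.57] rz -0.0 rows>=2.7
```

jog_arm(
  deltas=[
    {"translation": [11.59,-5.26,0],"rotation": [0,0,-0.26]},
    {"translation": [11.59,-5.26,0],"rotation": [0,0,-0.26]},
    {"translation": [11.59,-5.26,0],"rotation": [0,0,-0.26]},
    {"translation": [11.59,-5.26,0],"rotation": [0,0,-0.26]},
    {"translation": [11.59,-5.26,0],"rotation": [0,0,-0.26]},
    {"translation": [11.59,-5.26,0],"rotation": [0,0,-0.26]},
    {"translation": [11.59,-5.26,0],"rotation": [0,0,-0.26]},
    {"translation": [11.59,-5.26,0],"rotation": [0,0,-0.26]},
    {"translation": [11.59,-5.26,0],"rotation": [0,0,-0.26]},
    {"translation": [11.59,-5.26,0],"rotation": [0,0,-0.26]},
    {"translation": [11.59,-5.26,0],"rotation": [0,0,-0.26]},
  ],
)

```text
clock: 23.75
ee_pos: [466.5, 368.8, 158.8]
eef_rot: [-3.14, 0.001, 1.575]
ft_force: [-0.2, -0.5, 0.2]
width: 85.2
gripper_force: 0.0
```

```bash
python3 - <<'E'
from h import *
im,c=shot('wrist','wk'); print(manip.get_state()['ee_pos'])
q=np.array(pix(c,[[466.6+sx*32,370+sy*32,22] for sx,sy in((-1,-1),(1,-1),(1,1),(-1,1))]))
cv2.polylines(im,[q.astype(int)],True,(0,255,0),1)
x,y=q.mean(0).astype(int); cv2.imwrite('pics/wk2.png',cv2.resize(im[max(0,y-80):y+80,x-80:x+80],(480,480)))
E
```

```text
[466.77595904 368.69808103 159.14234049]
```

View pics/wk2.png

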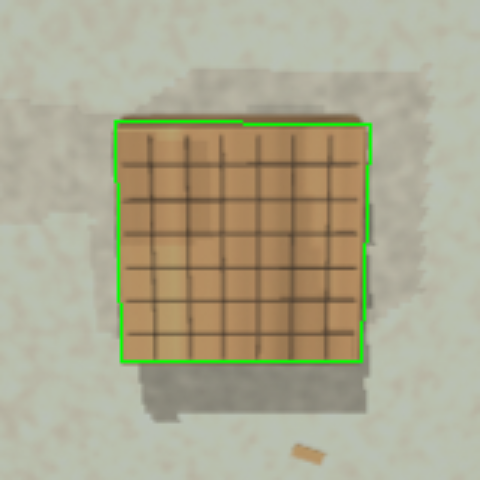

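The predicted outline fits the blank exactly. Grasping and placing it.

jog_arm(
  deltas=[
    {"translation": [0,0,1.5],"rotation": [0,0,0]},
    {"translation": [0,0,3.0],"rotation": [0,0,0]},
    {"translation": [0,0,4.2],"rotation": [0,0,0]},
    {"translation": [0,0,4.87],"rotation": [0,0,0]},
    {"translation": [0,0,4.87],"rotation": [0,0,0]},
    {"translation": [0,0,4.87],"rotation": [0,0,0]},
    {"translation": [0,0,4.87],"rotation": [0,0,0]},
  ],
)

```text
clock: 24.5
ee_pos: [468.2, 370.3, 15.9]
eef_rot: [3.139, -0.002, 1.575]
ft_force: [0.4, -0.8, -0.1]
width: 85.2
gripper_force: 0.0
```

jog_arm(
  deltas=[
    {"translation": [0,0,0],"rotation": [0,0,0]},
    {"translation": [0,0,0],"rotation": [0,0,0]},
    {"translation": [0,0,0],"rotation": [0,0,0]},
    {"translation": [0,0,0],"rotation": [0,0,0]},
    {"translation": [0,0,0],"rotation": [0,0,0]},
    {"translation": [0,0,0],"rotation": [0,0,0]},
  ],
  gripper=1,
  squeeze=40,
)

```text
clock: 25.1
ee_pos: [467.8, 370.6, 15.8]
eef_rot: [3.139, -0.001, 1.576]
ft_force: [-0.3, -1.7, 6.5]
width: 62.9
gripper_force: 45.0
```

jog_arm(
  deltas=[
    {"translation": [0,0,-0.7],"rotation": [0,0,0]},
    {"translation": [0,0,-1.8],"rotation": [0,0,0]},
    {"translation": [0,0,-3.3],"rotation": [0,0,0]},
    {"translation": [0,0,-5.2],"rotation": [0,0,0]},
    {"translation": [0,0,-5.2],"rotation": [0,0,0]},
    {"translation": [0,0,-5.2],"rotation": [0,0,0]},
  ],
)

```text
clock: 25.7
ee_pos: [467.6, 370.7, 172.6]
eef_rot: [3.137, -0.002, 1.576]
ft_force: [-0.2, -0.6, -1.0]
width: 62.8
gripper_force: 44.4
```

jog_arm(
  deltas=[
    {"translation": [-11.63,1.5,0],"rotation": [0,0,0.26]},
    {"translation": [-11.63,1.5,0],"rotation": [0,0,0.26]},
    {"translation": [-11.63,1.5,0],"rotation": [0,0,0.26]},
    {"translation": [-11.63,1.5,0],"rotation": [0,0,0.26]},
    {"translation": [-11.63,1.5,0],"rotation": [0,0,0.26]},
    {"translation": [-11.63,1.5,0],"rotation": [0,0,0.26]},
    {"translation": [-11.63,1.5,0],"rotation": [0,0,0.26]},
    {"translation": [-11.63,1.5,0],"rotation": [0,0,0.26]},
    {"translation": [-11.63,1.5,0],"rotation": [0,0,0.26]},
    {"translation": [-11.63,1.5,0],"rotation": [0,0,0.26]},
    {"translation": [-11.63,1.5,0],"rotation": [0,0,0.26]},
    {"translation": [-11.63,1.5,0],"rotation": [0,0,0.26]},
  ],
)

```text
clock: 26.9
ee_pos: [512.9, 22.6, 169.6]
eef_rot: [-3.141, -0.0, 1.555]
ft_force: [0.2, 0.2, -1.2]
width: 62.5
gripper_force: 44.3
```

jog_arm(
  deltas=[
    {"translation": [0,0,1.5],"rotation": [0,0,0]},
    {"translation": [0,0,2.8],"rotation": [0,0,0]},
    {"translation": [0,0,3.6],"rotation": [0,0,0]},
    {"translation": [0,0,4.1],"rotation": [0,0,0]},
    {"translation": [0,0,4.4],"rotation": [0,0,0]},
    {"translation": [0,0,4.5],"rotation": [0,0,0]},
    {"translation": [0,0,4.57],"rotation": [0,0,0]},
    {"translation": [0,0,4.57],"rotation": [0,0,0]},
    {"translation": [0,0,4.57],"rotation": [0,0,0]},
    {"translation": [0,0,4.57],"rotation": [0,0,0]},
  ],
)

```text
clock: 27.9
ee_pos: [514.1, 21.2, 33.8]
eef_rot: [3.139, 0.0, 1.553]
ft_force: [-0.6, 0.4, 2.7]
width: 62.8
gripper_force: 44.7
```

jog_arm(
  deltas=[
    {"translation": [0,0,0],"rotation": [0,0,0]},
    {"translation": [0,0,0],"rotation": [0,0,0]},
    {"translation": [0,0,0],"rotation": [0,0,0]},
    {"translation": [0,0,0],"rotation": [0,0,0]},
    {"translation": [0,0,-1.0],"rotation": [0,0,0]},
    {"translation": [0,0,-2.5],"rotation": [0,0,0]},
    {"translation": [0,0,-4.57],"rotation": [0,0,0]},
    {"translation": [0,0,-4.57],"rotation": [0,0,0]},
    {"translation": [0,0,-4.57],"rotation": [0,0,0]},
  ],
  gripper=-1,
)

```text
clock: 28.8
ee_pos: [514.9, 21.0, 172.7]
eef_rot: [3.136, 0.001, 1.553]
ft_force: [0.1, 0.6, -1.1]
width: 85.8
gripper_force: 0.0
```

```bash
python3 - <<'E'
from h import *
y=pi+.148; a=[439.4,239.8]; b=fr(*BOARD,-50,-16); by=pi+BOARD[1]
plan([465,200,170,(y+1.553)/2],a+[150,y],a+[35,y],a+[170,y],b+[170,by])
E
```

```text
[465, 200, 170] 2.421 -> [5.93, -1.71, -0.0] rz -9.95 rows>=5.8
[439, 240, 150] 3.29 -> [1.52, 0.43, 0.67] rz -9.95 rows>=5.8
[439, 240, 35] 3.29 -> [-0.0, -0.0, 3.83] rz -0.0 rows>=2.3
[439, 240, 170] 3.29 -> [-0.0, -0.0, -4.5] rz -0.0 rows>=2.7
[512, -29, 170] 3.124 -> [-1.08, -9.21, -0.0] rz 1.9 rows>=5.6
```

jog_arm(
  deltas=[
    {"translation": [5.93,-1.71,0],"rotation": [0,0,-9.95]},
    {"translation": [5.93,-1.71,0],"rotation": [0,0,-9.95]},
    {"translation": [5.93,-1.71,0],"rotation": [0,0,-9.95]},
    {"translation": [5.93,-1.71,0],"rotation": [0,0,-9.95]},
    {"translation": [5.93,-1.71,0],"rotation": [0,0,-9.95]},
    {"translation": [5.93,-1.71,0],"rotation": [0,0,-9.95]},
    {"translation": [5.93,-1.71,0],"rotation": [0,0,-9.95]},
    {"translation": [5.93,-1.71,0],"rotation": [0,0,-9.95]},
    {"translation": [5.93,-1.71,0],"rotation": [0,0,-9.95]},
  ],
)

```text
clock: 29.7
ee_pos: [464.7, 199.7, 169.0]
eef_rot: [-3.14, -0.001, 2.419]
ft_force: [0.6, 0.1, 0.8]
width: 85.5
gripper_force: 0.0
```

jog_arm(
  deltas=[
    {"translation": [1.52,0.43,0.67],"rotation": [0,0,-9.95]},
    {"translation": [1.52,0.43,0.67],"rotation": [0,0,-9.95]},
    {"translation": [1.52,0.43,0.67],"rotation": [0,0,-9.95]},
    {"translation": [1.52,0.43,0.67],"rotation": [0,0,-9.95]},
    {"translation": [1.52,0.43,0.67],"rotation": [0,0,-9.95]},
    {"translation": [1.52,0.43,0.67],"rotation": [0,0,-9.95]},
    {"translation": [1.52,0.43,0.67],"rotation": [0,0,-9.95]},
    {"translation": [1.52,0.43,0.67],"rotation": [0,0,-9.95]},
    {"translation": [1.52,0.43,0.67],"rotation": [0,0,-9.95]},
  ],
)

```text
clock: 30.6
ee_pos: [439.4, 239.7, 149.8]
eef_rot: [-3.142, -0.0, -2.996]
ft_force: [-0.1, -0.7, -0.5]
width: 85.6
gripper_force: 0.0
```

```bash
python3 - <<'E'
from h import *
im,c=shot('wrist','wt'); print(manip.get_state()['ee_pos'])
q=np.array(pix(c,[fr((439.4,239.8),.148,x,y)+[36] for x,y in((-60,-9),(60,-9),(60,9),(-60,9))]))
cv2.polylines(im,[q.astype(int)],True,(0,255,0),1)
cv2.imwrite('pics/wt2.png',im)
E
```

```text
[439.3898966  239.78515566 149.86000791]
```

View pics/wt2.png

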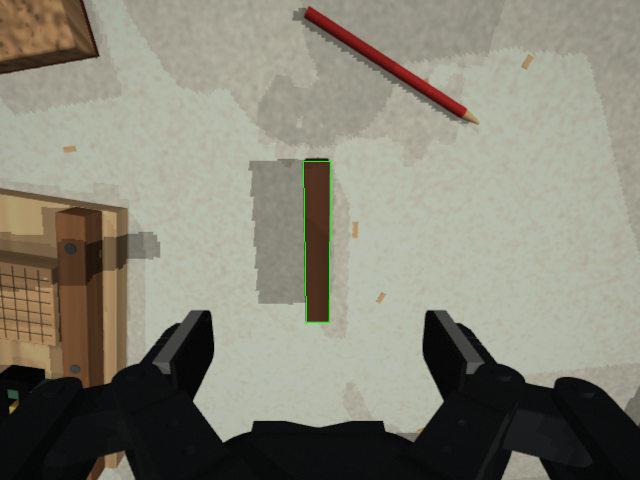

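The outline fits the strip too (304–330, 160–322).

jog_arm(
  deltas=[
    {"translation": [0,0,1.5],"rotation": [0,0,0]},
    {"translation": [0,0,2.7],"rotation": [0,0,0]},
    {"translation": [0,0,3.5],"rotation": [0,0,0]},
    {"translation": [0,0,3.83],"rotation": [0,0,0]},
    {"translation": [0,0,3.83],"rotation": [0,0,0]},
    {"translation": [0,0,3.83],"rotation": [0,0,0]},
    {"translation": [0,0,3.83],"rotation": [0,0,0]},
  ],
)

```text
clock: 31.35
ee_pos: [440.7, 240.3, 36.7]
eef_rot: [3.141, 0.003, -2.994]
ft_force: [0.5, -0.1, -0.0]
width: 85.4
gripper_force: 0.0
```

jog_arm(
  deltas=[
    {"translation": [0,0,0],"rotation": [0,0,0]},
    {"translation": [0,0,0],"rotation": [0,0,0]},
    {"translation": [0,0,0],"rotation": [0,0,0]},
    {"translation": [0,0,0],"rotation": [0,0,0]},
    {"translation": [0,0,0],"rotation": [0,0,0]},
    {"translation": [0,0,0],"rotation": [0,0,0]},
    {"translation": [0,0,0],"rotation": [0,0,0]},
    {"translation": [0,0,0],"rotation": [0,0,0]},
    {"translation": [0,0,0],"rotation": [0,0,0]},
  ],
  gripper=1,
  squeeze=40,
)

```text
clock: 32.25
ee_pos: [439.4, 239.9, 35.2]
eef_rot: [-3.142, 0.0, -2.994]
ft_force: [-1.5, -0.6, 3.8]
width: 16.9
gripper_force: 42.1
```

jog_arm(
  deltas=[
    {"translation": [0,0,-0.7],"rotation": [0,0,0]},
    {"translation": [0,0,-1.8],"rotation": [0,0,0]},
    {"translation": [0,0,-3.1],"rotation": [0,0,0]},
    {"translation": [0,0,-4.5],"rotation": [0,0,0]},
    {"translation": [0,0,-4.5],"rotation": [0,0,0]},
    {"translation": [0,0,-4.5],"rotation": [0,0,0]},
  ],
)

```text
clock: 32.85
ee_pos: [439.7, 240.0, 170.5]
eef_rot: [3.141, 0.002, -2.994]
ft_force: [0.7, -0.8, -0.8]
width: 16.9
gripper_force: 41.5
```

jog_arm(
  deltas=[
    {"translation": [-1.08,-9.21,0],"rotation": [0,0,1.9]},
    {"translation": [-1.08,-9.21,0],"rotation": [0,0,1.9]},
    {"translation": [-1.08,-9.21,0],"rotation": [0,0,1.9]},
    {"translation": [-1.08,-9.21,0],"rotation": [0,0,1.9]},
    {"translation": [-1.08,-9.21,0],"rotation": [0,0,1.9]},
    {"translation": [-1.08,-9.21,0],"rotation": [0,0,1.9]},
    {"translation": [-1.08,-9.21,0],"rotation": [0,0,1.9]},
    {"translation": [-1.08,-9.21,0],"rotation": [0,0,1.9]},
    {"translation": [-1.08,-9.21,0],"rotation": [0,0,1.9]},
  ],
)

```text
clock: 33.75
ee_pos: [511.0, -27.5, 168.5]
eef_rot: [3.141, -0.003, 3.125]
ft_force: [0.2, 0.1, 0.0]
width: 16.8
gripper_force: 41.5
```

```bash
python3 - <<'E'
from h import *
im,c=shot('wrist','wq'); print(manip.get_state()['ee_pos'])
for o,z in (((-50,34),40),((55,34),36)):
    q=np.array(pix(c,[fr(*BOARD,o[0]+x,o[1]+y)+[z] for x,y in((-32,-32),(32,-32),(32,32),(-32,32))]))
    cv2.polylines(im,[q.astype(int)],True,(0,255,0),1)
for X in [(-125,70,40),(125,70,40),(-50,-34,28)]:
    p=pix(c,[fr(*BOARD,*X[:2])+[X[2]]])[0]; cv2.circle(im,tuple(int(v) for v in p),4,(0,0,255),1)
cv2.imwrite('pics/wq2.png',im)
E
```

```text
[511.24341386 -27.34698045 168.83300744]
```

View pics/wq2.png

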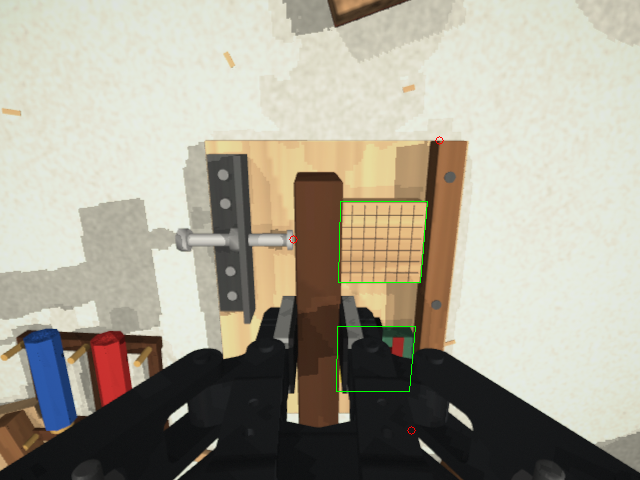

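Everything lines up: blank at (383,242) with its outline exact and close to the fence, screw tip at (292,239). Setting the strip down.

jog_arm(
  deltas=[
    {"translation": [0,0,0],"rotation": [0,0,0]},
    {"translation": [0,0,1.2],"rotation": [0,0,0]},
    {"translation": [0,0,2.2],"rotation": [0,0,0]},
    {"translation": [0,0,2.9],"rotation": [0,0,0]},
    {"translation": [0,0,3.3],"rotation": [0,0,0]},
    {"translation": [0,0,3.6],"rotation": [0,0,0]},
    {"translation": [0,0,3.75],"rotation": [0,0,0]},
    {"translation": [0,0,3.84],"rotation": [0,0,0]},
    {"translation": [0,0,3.88],"rotation": [0,0,0]},
    {"translation": [0,0,3.88],"rotation": [0,0,0]},
    {"translation": [0,0,3.88],"rotation": [0,0,0]},
    {"translation": [0,0,3.88],"rotation": [0,0,0]},
  ],
)

```text
clock: 35.0
ee_pos: [512.4, -28.8, 54.0]
eef_rot: [-3.141, 0.001, 3.124]
ft_force: [0.4, -0.3, -0.5]
width: 16.7
gripper_force: 41.5
```

jog_arm(
  deltas=[
    {"translation": [0,0,0],"rotation": [0,0,0]},
    {"translation": [0,0,0],"rotation": [0,0,0]},
    {"translation": [0,0,0],"rotation": [0,0,0]},
    {"translation": [0,0,0],"rotation": [0,0,0]},
    {"translation": [0,0,-0.5],"rotation": [0,0,0]},
    {"translation": [0,0,-1.5],"rotation": [0,0,0]},
    {"translation": [0,0,-3],"rotation": [0,0,0]},
    {"translation": [0,0,-4.5],"rotation": [0,0,0]},
    {"translation": [0,0,-6],"rotation": [0,0,0]},
    {"translation": [0,0,-6],"rotation": [0,0,0]},
    {"translation": [0,0,-6],"rotation": [0,0,0]},
  ],
  gripper=0.2,
)

```text
clock: 36.1
ee_pos: [512.7, -28.8, 234.8]
eef_rot: [-3.141, 0.003, 3.124]
ft_force: [-0.1, -0.8, -0.2]
width: 34.1
gripper_force: 0.0
```

jog_arm(
  deltas=[
    {"translation": [2.5,0,-2],"rotation": [0,0,0]},
    {"translation": [2.5,0,-2],"rotation": [0,0,0]},
    {"translation": [2.5,0,-2],"rotation": [0,0,0]},
    {"translation": [2.5,0,-2],"rotation": [0,0,0]},
    {"translation": [2.5,0,-2],"rotation": [0,0,0]},
    {"translation": [2.5,0,-2],"rotation": [0,0,0]},
  ],
)

```text
clock: 36.7
ee_pos: [436.9, -27.1, 291.5]
eef_rot: [3.14, -0.004, 3.124]
ft_force: [0.4, -0.1, -0.7]
width: 34.0
gripper_force: 0.0
```

```bash
python3 - <<'E'
from h import *
im,c=shot('wrist','wf'); print(manip.get_state()['ee_pos'])
for o,z,w,h in (((-50,34),40,32,32),((55,34),36,32,32),((-50,-16),54,60,9)):
    q=np.array(pix(c,[fr(*BOARD,o[0]+x*w,o[1]+y*h)+[z] for x,y in((-1,-1),(1,-1),(1,1),(-1,1))]))
    cv2.polylines(im,[q.astype(int)],True,(0,255,0),1)
for y in (28,-28):
    q=np.array(pix(c,[fr(*REST,x,y)+[26] for x in (-45,45)])); cv2.line(im,*[tuple(map(int,v)) for v in q],(0,255,0),1)
cv2.imwrite('pics/wf2.png',im)
E
```

```text
[436.99600453 -27.1839123  291.77971754]
```

View pics/wf2.png

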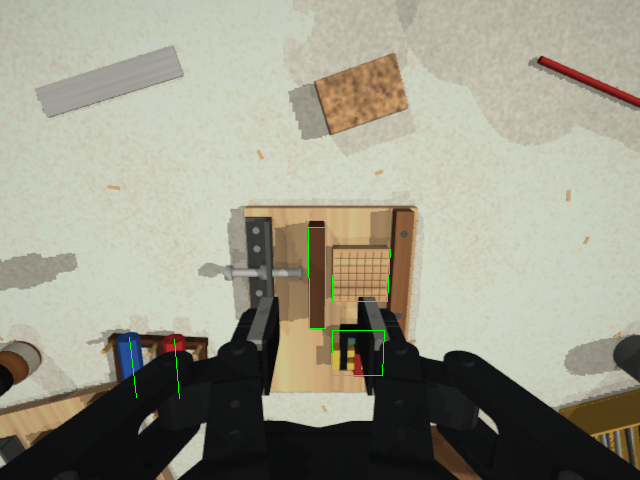

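All five pieces match their target outlines: strip (316,277), blank (361,274), sample (357,352), tools at (130,360) and (176,360). I'm handing in.

```bash
python3 -c "
from plant import hand_in; print(hand_in())"
```

```text
the job is handed in; nothing more can be done
None
```

I handed the job in at about 37 s of the 144 s allowed. The last wrist view showed the blank, strip, sample and both tools on their target outlines, though the fingers partly hid the sample; the jar was never approached, and no verdict came back.

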